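# Light up a culture dish in a UV viewing box with a hold-to-light button

### The arm

A 7-joint arm with a two-finger parallel gripper is mounted at the origin on the work surface. World frame = base frame: x ahead of the robot, y to its left, z up, the work surface at z = 0. Lengths are in m, angles in rad, forces in N, time in s.
With the tool pointing down it reaches from about 0.4 to 0.85 m from the base axis. Payload 10.4 kg.
Tool frame: the origin (TCP) lies between the finger pads; the fingertips stand 11 mm ahead of it and the grasp point (between the pads) lies 8 mm behind it; x points along the fingers, y is the direction in which the jaws open and shut, and the axes are right-handed (so a half turn about x gives the same grasp; the last joint's range is limited). The gripper opens to 87 mm and grips with 3 to 60 N. Pads are 19 mm wide; open, the fingers measure 117 mm over their backs; the gripper's body (75 mm by 190 mm) begins 51 mm behind the grasp point.
Start: joints at [-1.265, 0.332, -0.065, 1.46, 0.022, 1.35, -0.088], TCP at [0.202, 0.592, 0.209] pointing down, gripper open.
Joint ranges: [-2.6, 2.6], [-0.5, 2.12], [-1.47, 1.34], [0.16, 2.42], [-1.27, 4.41], [0.06, 2.06], [-2.6, 2.6]. Speed limits (rad/s): [2.22, 2.22, 2.79, 2.79, 3.14, 3.14, 3.14].

### API

Orientations are given as a unit quaternion [x, y, z, w].
In Python, from bench import r, cams, ticket gives the robot as it stands. The module is installed in compiled form; this text tells all that it offers.
- The arm moves only by the tool drive_tool, never from a script. Its argument "moves" is text: rows parted by semicolons, each of 5 numbers parted by spaces: the shift along the world's x, y, z in m, then the turn about the world's z in degrees, then the closure, from 0 (fully open) to 1 (shut). In form: x y z twist grip; .... A call has 1 to 20 rows; each row shifts and turns the commanded pose from where the row before left it; what a row does not reach is not made up. A row lasts 1/8 s, in which the tool goes at most 62.5 mm and 10.7 degrees, less where a joint would pass 70% of its speed; a pose out of reach is approached as far as the arm can. A call is refused whole if a number of a shift passes 0.0625 or a number of a turn 10.7, either way. A call with a gripper value outside its range is refused whole. The fingers move at their own pace and stop on an object; "newtons" is the grip in N (left out, the last holds). Time passes only in rows, so rows that do not move let the fingers close. It gives the time, the measured TCP pose, the force and the opening at its end, in the units of the state.
- r.read_state(): the state, without advancing time (a new reading comes with each control period).
- cams.camera(name): name is "side" or "top"; returns a dict with "color" (480x640x3 uint8, red, green, blue), "fx", "fy", "cx", "cy" (pixels), "extrinsics" (4x4, takes a point from camera to world coordinates). Camera axes: x right, y down, z forward; pixel columns grow to the right and rows downward; lengths in m; the calibration is good to about 2 mm. A picture is of the moment at which its call begins. There is no depth.
- ticket.close_job(): hands the job in, once; it reports no verdict.
The state is a dict: "time": time; "joint_positions": joint angles; "joint_vel": joint speeds; "joint_torque": joint torques, N m; "ee_pos": TCP position; "eef_rot": TCP orientation; "ft_force": force on the tool from outside, world axes, zero at the start; "torque": the same for the moment, N m; "width": finger opening in m.
Only numpy, scipy, OpenCV 4.12 (cv2) and the standard library are available. Lean on these libraries where they do the work, as an engineer would, in place of code of your own. Each camera call takes 0.05 s, during which the arm holds its last target.

### The job

Slide the amber UV shield fully shut over the culture dish in the viewing box, and only then press the blue hold-to-light button right down to its stop, and finish while still holding it down there with a steady push, so that the lamp stays lit for viewing. A push of about 12 N is right: do not force the button, do not press it while the shield is open, and leave the dish and the things standing around the box where they are.

Things in the scene. Friction and masses are not known exactly. Their poses are not given: they have to be found in the camera images.
- viewer: fixed UV viewing box: ivory metal case 240 (x) x 310 (y) x 100 mm high, flat deck. Origin: centre of its underside; x to its back, y to its left along the slide, z up. Square well 112 x 112, 40 mm deep, at x 35, y -75, holds the dish. Shield rails along y, tops 12 mm above the deck, at x -34 and 104. Dark control strip in front of them; its red rocker (y -115) is only the mains switch.
- shield (a joint): opening of the amber see-through shield, a plate 128 x 128 x 5 mm, its top 106 mm above the bench, sliding along the box's y: 0 = fully shut over the well against a stop, grows as it slides to the box's +y (left), 0.120 m = fully open. It starts half to fully open, stays where left and takes about 2 N to slide.
- shield_grip (a point): centre of the black grip bar on the shield: 64 mm long (box x), 14 mm thick (box y, the sliding direction), 26 mm tall; its top is 13 mm above and the plate's top 13 mm below this point (foot 20 mm wide, 3 mm high). The bar stands 45 mm to +y of the shield's centre; it can be pushed from its +y side or pinched from above.
- uv_button (a joint): travel of the hold-to-light button, m: 0 = up, 0.008 = down at its stop, moving straight down. It springs back when let go; it needs 3 N to start moving and 8 N to reach the stop, so pushing with 5 or 6 N is not enough. The lamp lights in the last 1 mm of the travel.
- button_top (a point): centre of the top of the blue round button, 30 mm across, in an aluminium collar 42 mm across on the dark control strip at box x -80, y 45 mm. At rest its top is 18.5 mm above the deck and 13.5 mm above the collar; fully down still 5.5 mm above the collar. The point moves with the button.
- dish_center (a point): centre (half-way up) of the closed 90 mm culture dish, 15 mm high, lying loose on the floor of the well, below the level of the shield.
- tube_rack_center (a point): bystander: white rack with eight corked culture tubes, 112 x 66 mm, 121 mm high, loose on the bench; the point is 60 mm up its axis.
- reagent_center (a point): bystander: amber reagent bottle, 68 mm diameter, 135 mm high, loose on the bench; the point is half-way up.
- foil_jar_center (a point): bystander: foil-wrapped bottle with a green band, 54 mm diameter, 142 mm high, loose on the bench; the point is about half-way up.

How it is judged:
By the outcome, as a careful person would: the job done as asked, in the order asked, and still so for the second after the job is handed in, while the arm keeps its last pose, push and grip.
It also fails if it takes over 43 s, if anything falls off the work surface, if the arm or the gripper's body presses on something with over 40 N, if the wrist force passes 120 N, or if a joint passes its speed limit or range.

## Working session

There is one attempt and no reset: what is moved stays moved. The work goes in short steps, Python scripts to look and compute and a tool call to move; the robot and the scene stay as the last step left them, time stands still between calls to the robot, and variables do not carry over. Pictures are saved under pics/ and viewed, and the job is handed in when it is done.

Besides the shell and the picture viewer there is one more tool, called after ">>>" in YAML: its name, and indented under it one key for each argument. drive_tool: Moves the arm, as the interface text tells. Its arguments: {"type":"object","properties":{"moves":{"type":"string"},"newtons":{"type":"number"}},"required":["moves"]}

```bash
mkdir -p pics; python3 - <<'E'
from bench import r,cams
import cv2,numpy as np
s=r.read_state();print(s)
for n in("side","top"):
    c=cams.camera(n);cv2.imwrite(f"pics/{n}0.png",c["color"][:,:,::-1]);print(n,c["fx"],c["fy"],c["cx"],c["cy"],np.round(c["extrinsics"],4).tolist())
E
```

```text
{'time': 0.0, 'joint_positions': array([-1.26459181,  0.33285779, -0.06472873,  1.46096485,  0.02163631,
        1.349875  , -0.08849915]), 'joint_vel': array([-7.52916784e-05,  1.07262837e-03,  1.20576565e-03, -1.45980346e-03,
       -7.77886950e-04, -8.56729411e-04, -8.23476408e-04]), 'joint_torque': array([ 3.82143189e-04, -6.23262620e+01,  2.49605061e-02, -3.89905179e+01,
       -6.11745659e-02,  3.97166319e-02,  1.59131578e-04]), 'ee_pos': array([0.20169008, 0.59113043, 0.20795159]), 'eef_rot': array([ 0.11521156,  0.69762489, -0.11620228,  0.69752623]), 'ft_force': array([ 0.75727954,  0.28512534, -0.53179954]), 'torque': array([-0.02947225,  0.02642901, -0.03536242]), 'width': 0.08679740985003438}
side 521.9579994607127 521.9579994607127 320.4449436427406 241.22487934819597 [[0.7748, -0.4462, 0.4478, 0.0943], [-0.6321, -0.5556, 0.5401, -0.5128], [0.0078, -0.7016, -0.7126, 0.8634], [0.0, 0.0, 0.0, 1.0]]
top 471.86274867433974 471.86274867433974 319.57024299538364 239.99767912102678 [[0.0152, -0.9981, 0.0591, 0.5133], [-0.9999, -0.0149, 0.0057, 0.0301], [-0.0049, -0.0592, -0.9982, 1.0232], [0.0, 0.0, 0.0, 1.0]]
```

View pics/top0.png

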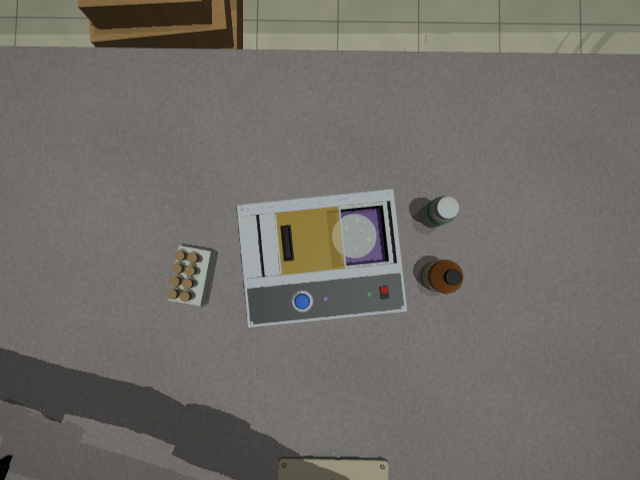

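View pics/side0.png

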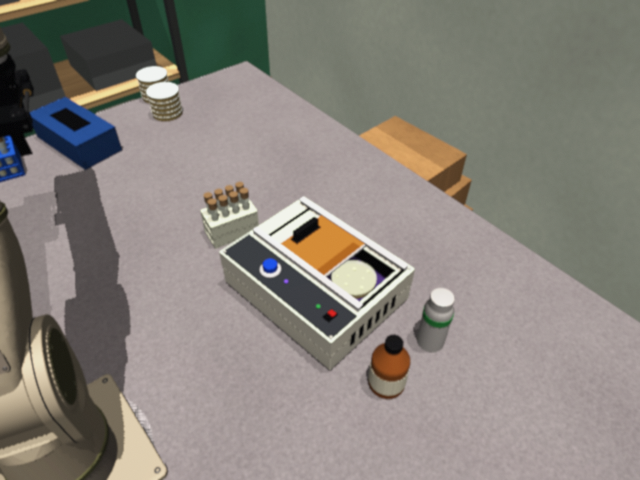

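The top view shows the box corners at about (238,206), (393,191), (406,311) and (248,327). The button is at (302,301), the grip bar at (287,243), the rack at (190,275), and the bottles are on the right. The side view agrees.

```bash
cat >h.py <<'E'
import cv2,numpy as np
def ray(c,u,v):
    E=c["extrinsics"];d=E[:3,:3]@np.array([(u-c["cx"])/c["fx"],(v-c["cy"])/c["fy"],1]);return E[:3,3],d
def onz(c,u,v,z):
    o,d=ray(c,u,v);return o+d*(z-o[2])/d[2]
def two(a,pa,b,pb):
    o1,d1=ray(a,*pa);o2,d2=ray(b,*pb)
    t=np.linalg.lstsq(np.c_[d1,-d2],o2-o1,rcond=None)[0]
    p,q=o1+d1*t[0],o2+d2*t[1];return (p+q)/2,np.linalg.norm(p-q)
def blob(m,box):
    x0,y0,x1,y1=box;k=np.zeros_like(m);k[y0:y1,x0:x1]=m[y0:y1,x0:x1]
    n,l,st,ce=cv2.connectedComponentsWithStats(k.astype(np.uint8));i=1+np.argmax(st[1:,4])
    pts=np.argwhere(l==i)[:,::-1].astype(np.float32)
    return ce[i],st[i],cv2.minAreaRect(pts)
def blue(img):
    h=cv2.cvtColor(img,cv2.COLOR_RGB2HSV);return (h[...,0]>100)&(h[...,0]<125)&(h[...,1]>150)&(h[...,2]>80)
def red(img):
    h=cv2.cvtColor(img,cv2.COLOR_RGB2HSV);return ((h[...,0]<6)|(h[...,0]>174))&(h[...,1]>180)&(h[...,2]>100)
def amber(img):
    h=cv2.cvtColor(img,cv2.COLOR_RGB2HSV);return (h[...,0]>10)&(h[...,0]<28)&(h[...,1]>150)&(h[...,2]>80)
def dark(img): return img.max(2)<40
E
python3 - <<'E'
from h import *
from bench import cams
t=cams.camera("top");s=cams.camera("side");T=t["color"];S=s["color"]
bt=blob(blue(T),(280,280,330,320));bs=blob(blue(S),(250,250,290,280));print("blue",bt,bs)
print(two(t,bt[0],s,bs[0]),onz(t,*bt[0],.1165), onz(s,*bs[0],.1165))
rt=blob(red(T),(370,280,395,305));print("red",rt,onz(t,*rt[0],.105))
a=blob(amber(T),(230,190,400,280));print("amber",a,[onz(t,*p,.106).round(4) for p in cv2.boxPoints(a[2])])
g=blob(dark(T),(275,215,300,270));print("grip",g,onz(t,*g[0],.13), [onz(t,*p,.132).round(4) for p in cv2.boxPoints(g[2])])
gs=blob(dark(S),(285,210,325,250));print("gripside",gs,two(t,g[0],s,gs[0]))
for p in((238,206),(393,191),(406,311),(248,327)): print(onz(t,*p,.1).round(4))
for p in((180,246),(216,250),(203,306),(169,301)): print('rack',onz(t,*p,.1).round(4))
for n,i,bx in(("t",T,(225,180,415,335)),("s",S,(190,170,460,400))):
    x0,y0,x1,y1=bx;k=cv2.resize(i[y0:y1,x0:x1],None,fx=3 if n=="s" else 4,fy=3 if n=="s" else 4,interpolation=3 if 0 else cv2.INTER_CUBIC)[:600,:800]
    cv2.imwrite(f"pics/z{n}.png",k[:,:,::-1])
E
```

```text
blue (array([301.76785714, 300.9702381 ]), array([295, 294,  15,  15, 168], dtype=int32), ((301.7500305175781, 300.7500305175781), (13.435027122497559, 14.142135620117188), 45.0)) (array([269.53333333, 264.52121212]), array([263, 258,  14,  14, 165], dtype=int32), ((269.5, 264.5), (13.0, 13.0), 90.0))
(array([0.44932042, 0.06785189, 0.11363411]), np.float64(0.0007158222484693993)) [0.44980975 0.06752    0.1165    ] [0.44769133 0.06586607 0.1165    ]
red (array([383.8974359 , 289.66666667]), array([381, 287,   7,   6,  39], dtype=int32), ((384.0, 289.5), (5.0, 6.0), 90.0)) [ 0.47322485 -0.09064155  0.105     ]
amber (array([284.58798283, 220.01287554]), array([277, 211,  22,  36, 233], dtype=int32), ((281.5000305175781, 224.50003051757812), (18.335756301879883, 38.9075813293457), 26.56505012512207)) [array([0.5703, 0.1425, 0.106 ]), array([0.6391, 0.11  , 0.106 ]), array([0.6234, 0.0776, 0.106 ]), array([0.5548, 0.1102, 0.106 ])]
grip (array([286.34716981, 241.79245283]), array([281, 226,  12,  35, 265], dtype=int32), ((286.7673034667969, 242.6732635498047), (34.12977600097656, 9.154341697692871), 84.2894058227539)) [0.56185871 0.09815341 0.13      ] [array([0.5913, 0.1096, 0.132 ]), array([0.5933, 0.0924, 0.132 ]), array([0.529 , 0.0848, 0.132 ]), array([0.5271, 0.1019, 0.132 ])]
gripside (array([304.98884758, 229.96282528]), array([293, 219,  25,  23, 269], dtype=int32), ((304.85235595703125, 230.0033416748047), (9.830782890319824, 29.738122940063477), 55.00797653198242)) (array([0.56198742, 0.09998051, 0.11366996]), np.float64(0.0019138353173904603))
[0.6327 0.1971 0.1   ]
[ 0.6669 -0.1078  0.1   ]
[ 0.4324 -0.1345  0.1   ]
[0.3968 0.1717 0.1   ]
rack [0.5521 0.3089 0.1   ]
rack [0.5453 0.238  0.1   ]
rack [0.4359 0.2603 0.1   ]
rack [0.4446 0.3269 0.1   ]
```

View pics/zt.png

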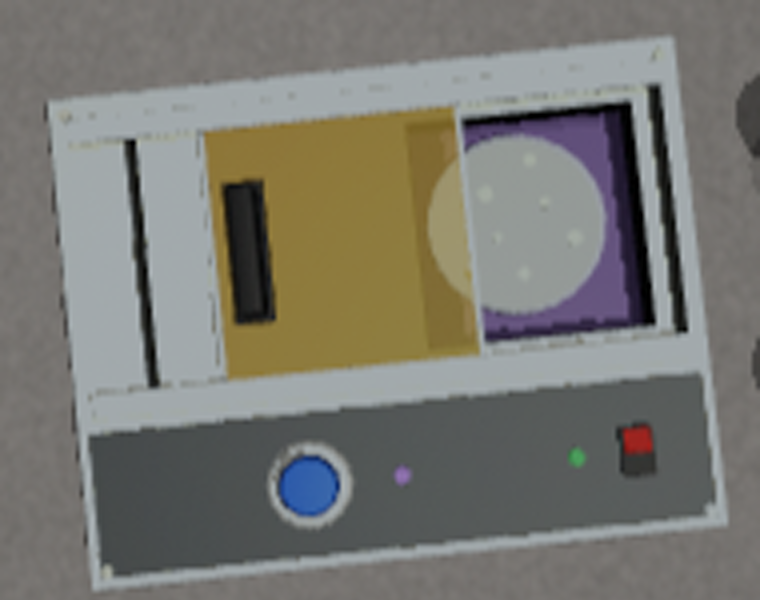

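```bash
python3 - <<'E'
from bench import r
from scipy.spatial.transform import Rotation as R
import numpy as np
s=r.read_state();M=R.from_quat(s["eef_rot"]).as_matrix();print(M.round(4));y=M[:,1];print("yaw of tool y",np.degrees(np.arctan2(y[1],y[0])),"want",90+6.5,s["time"])
E
```

```text
[[-2.000e-04  3.229e-01  9.464e-01]
 [-8.000e-04  9.464e-01 -3.229e-01]
 [-1.000e+00 -8.000e-04  0.000e+00]]
yaw of tool y 71.1620510073122 want 96.5 0.2
```

>>> drive_tool:
  moves: "0.03 -0.041 0 2.1 0;0.03 -0.041 0 2.1 0;0.03 -0.041 0 2.1 0;0.03 -0.041 0 2.1 0;0.03 -0.041 0 2.1 0;0.03 -0.041 0 2.1 0;0.03 -0.041 0 2.1 0;0.03 -0.041 0 2.1 0;0.03 -0.041 0 2.1 0;0.03 -0.041 0 2.1 0;0.03 -0.041 0 2.1 0;0.03 -0.041 0 2.1 0;0 0 0 0 0;0 0 0 0 0"

```text
time: 1.95
ee_pos: [0.5615, 0.1, 0.2085]
eef_rot: [-0.039, 0.706, 0.039, 0.706]
ft_force: [-0.3, 0.4, 0.2]
width: 0.0873
```

>>> drive_tool:
  moves: "0 0 -0.02 0 0;0 0 -0.02 0 0;0 0 -0.02 0 0;0 0 -0.015 0 0;0 0 -0.01 0 0;0 0 0 0 0;0 0 0 0 0"

```text
time: 2.82
ee_pos: [0.5622, 0.0997, 0.1245]
eef_rot: [-0.039, 0.706, 0.039, 0.706]
ft_force: [-0.5, 1.1, -0.3]
width: 0.0868
```

```bash
python3 - <<'E'
from bench import cams
import cv2
i=cams.camera("side")["color"][170:370,200:460];cv2.imwrite("pics/d.png",cv2.resize(i,None,fx=3,fy=3)[:,:,::-1])
E
```

```text
(no output)
```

View pics/d.png

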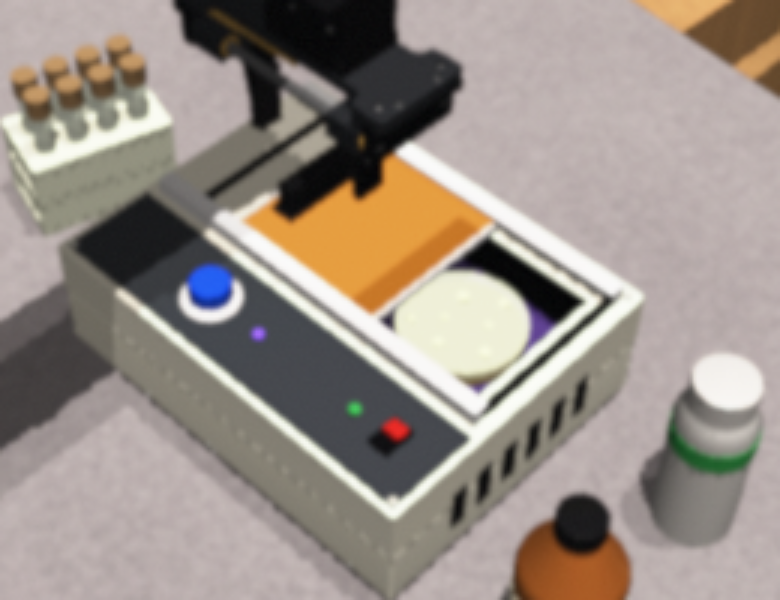

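The side view shows the fingers straddling the black bar, near zoomed pixels (310,190) and (370,180), and nothing is touching. I'll close gently.

>>> drive_tool:
  moves: "0 0 0 0 0.5;0 0 0 0 0.8;0 0 0 0 1;0 0 0 0 1;0 0 0 0 1;0 0 0 0 1;0 0 0 0 1;0 0 0 0 1"
  newtons: 15

```text
time: 3.88
ee_pos: [0.5618, 0.0995, 0.1238]
eef_rot: [-0.039, 0.706, 0.039, 0.706]
ft_force: [-0.6, 0.8, 0.4]
width: 0.0151
```

>>> drive_tool:
  moves: "0.0011 -0.01 0 0 1;0.0011 -0.01 0 0 1;0.0011 -0.01 0 0 1;0.0011 -0.01 0 0 1;0.0011 -0.01 0 0 1;0.0011 -0.01 0 0 1;0.0011 -0.01 0 0 1;0.0011 -0.01 0 0 1;0 0 0 0 1"

```text
time: 5.0
ee_pos: [0.5707, 0.0185, 0.1238]
eef_rot: [-0.039, 0.706, 0.039, 0.706]
ft_force: [0.5, 0.0, -0.1]
width: 0.0007
```

```bash
python3 - <<'E'
from bench import cams
import cv2
i=cams.camera("side")["color"][170:370,200:460];cv2.imwrite("pics/e.png",cv2.resize(i,None,fx=3,fy=3)[:,:,::-1])
i=cams.camera("top")["color"][180:335,225:415];cv2.imwrite("pics/et.png",cv2.resize(i,None,fx=3.5,fy=3.5)[:,:,::-1])
E
```

```text
(no output)
```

View pics/e.png

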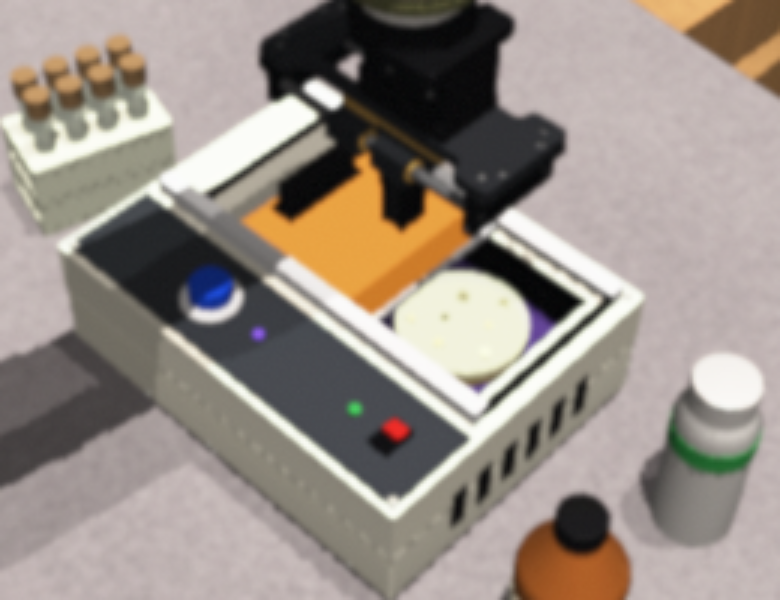

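View pics/et.png

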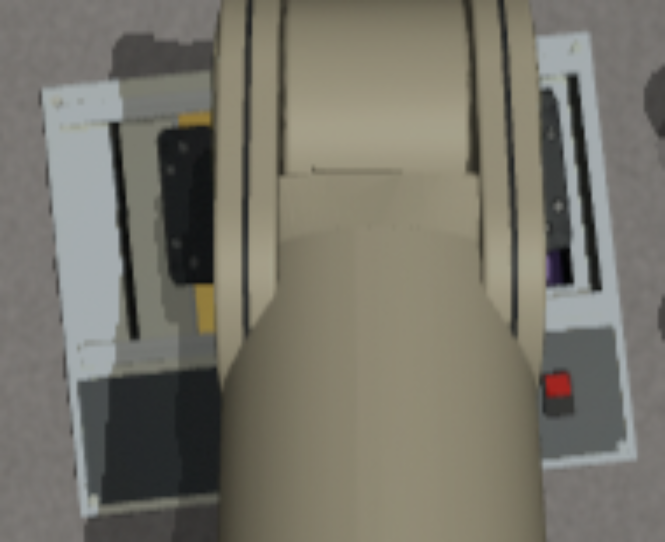

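```bash
python3 - <<'E'
from bench import cams,r
from h import *
c=cams.camera("side");t=cams.camera("top");s=r.read_state();print(s["ee_pos"],s["width"],s["ft_force"])
def pj(c,p):
    E=np.linalg.inv(c["extrinsics"]);q=E[:3,:3]@p+E[:3,3];return np.array([c["fx"]*q[0]/q[2]+c["cx"],c["fy"]*q[1]/q[2]+c["cy"]])
z=lambda p:((pj(c,np.array(p))-[200,170])*3).round(0)
e=s["ee_pos"];print("tip now",z(e-[0,0,.011]),"d tips",z([.562,.0997+.045,.1135]),z([.562,.0997-.045,.1135]))
X=np.array([.9936,.1132,0]);Y=np.array([-.1132,.9936,0])
g=np.array([.562,.099,.119])
for a in(-.032,.032):
  for b in(-.013,.013): print("bar",a,b,z(g+a*X+[0,0,b]))
i=c["color"][190:260,270:350];cv2.imwrite("pics/f.png",cv2.resize(i,None,fx=8,fy=8)[:,:,::-1])
E
```

```text
[0.57057976 0.02012767 0.12376084] 0.0005949254068873249 [ 0.20425274 -0.07491698 -0.49343964]
tip now [401. 241.] d tips [277. 145.] [358. 217.]
bar -0.032 -0.013 [284. 212.]
bar -0.032 0.013 [283. 185.]
bar 0.032 -0.013 [350. 166.]
bar 0.032 0.013 [350. 138.]
```

View pics/f.png

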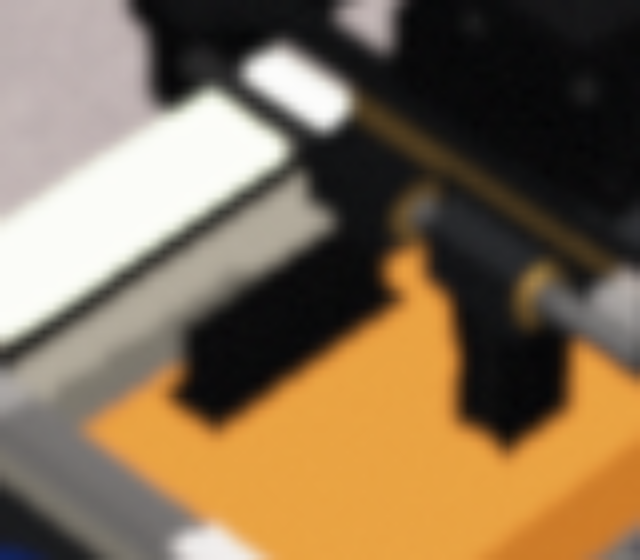

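The bar is where I measured it, but the pinch closed over it: the fingertips look about 25–30 mm higher than I assumed. I'll push from the bar's +y side instead, lowering carefully with the fingers shut.

>>> drive_tool:
  moves: "0 0 0.03 0 1;-0.0034 0.031 0 0 1;-0.0034 0.031 0 0 1;-0.0034 0.031 0 0 1;-0.0034 0.031 0 0 1;0 0 -0.015 0 1;0 0 -0.015 0 1;0 0 0 0 1;0 0 0 0 1"

```text
time: 6.32
ee_pos: [0.5572, 0.1427, 0.1239]
eef_rot: [-0.039, 0.706, 0.039, 0.706]
ft_force: [0.6, -0.2, 0.2]
width: 0.0005
```

```bash
cat > v.py <<'E'
import sys
from bench import cams
import cv2
n,x0,y0,x1,y1,f,cam=sys.argv[1:8]
x0,y0,x1,y1=map(int,(x0,y0,x1,y1));i=cams.camera(cam)["color"][y0:y1,x0:x1];cv2.imwrite(f"pics/{n}.png",cv2.resize(i,None,fx=float(f),fy=float(f),interpolation=cv2.INTER_CUBIC)[:,:,::-1])
E
python3 v.py g 220 130 360 270 4 side
```

```text
(no output)
```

View pics/g.png

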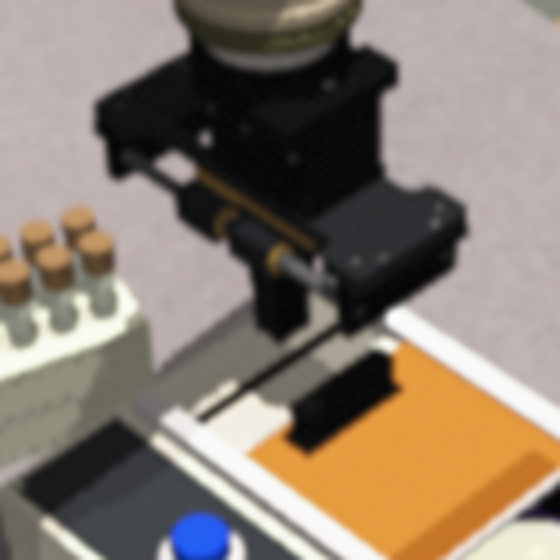

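```bash
python3 - <<'E'
from bench import cams,r
from h import *
c=cams.camera("side")
def pj(p):
    E=np.linalg.inv(c["extrinsics"]);q=E[:3,:3]@p+E[:3,3];return np.array([c["fx"]*q[0]/q[2]+c["cx"],c["fy"]*q[1]/q[2]+c["cy"]])
X=np.array([.9936,.1132,0]);Y=np.array([-.1132,.9936,0]);e=r.read_state()["ee_pos"]
for dz in(-.011,0,.01,.02,.03): print(dz,[((pj(e+[0,0,dz]+a*X+b*Y)-[220,130])*4).round() for a,b in((-.0095,-.012),(.0095,-.012),(-.0095,.012))])
for dz in(.03,.043,.06,.08): print("body",dz,[((pj(e+[0,0,dz]+a*X+b*Y)-[220,130])*4).round() for a,b in((-.0375,-.095),(.0375,-.095),(-.0375,.095))])
E
```

```text
-0.011 [array([287., 379.]), array([313., 362.]), array([255., 357.])]
0 [array([286., 364.]), array([313., 346.]), array([255., 342.])]
0.01 [array([286., 350.]), array([312., 332.]), array([254., 328.])]
0.02 [array([285., 335.]), array([312., 318.]), array([253., 313.])]
0.03 [array([284., 321.]), array([311., 303.]), array([252., 299.])]
body 0.03 [array([361., 430.]), array([468., 355.]), array([105., 250.])]
body 0.043 [array([361., 411.]), array([468., 335.]), array([103., 230.])]
body 0.06 [array([361., 385.]), array([470., 310.]), array([ 99., 205.])]
body 0.08 [array([360., 354.]), array([471., 278.]), array([ 96., 174.])]
```

>>> drive_tool:
  moves: "0 0 -0.004 0 1;0 0 -0.004 0 1;0 0 0 0 1;0 0 0 0 1"

```text
time: 6.92
ee_pos: [0.557, 0.1436, 0.1158]
eef_rot: [-0.039, 0.706, 0.039, 0.706]
ft_force: [-0.5, 0.1, -0.8]
width: 0.0005
```

>>> drive_tool:
  moves: "0 0 -0.003 0 1;0 0 -0.003 0 1;0 0 0 0 1"

```text
time: 7.3
ee_pos: [0.5568, 0.1435, 0.1094]
eef_rot: [-0.039, 0.706, 0.039, 0.706]
ft_force: [0.4, 0.0, -0.8]
width: 0.0004
```

```bash
python3 v.py g2 220 130 360 270 4 side
```

```text
(no output)
```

View pics/g2.png

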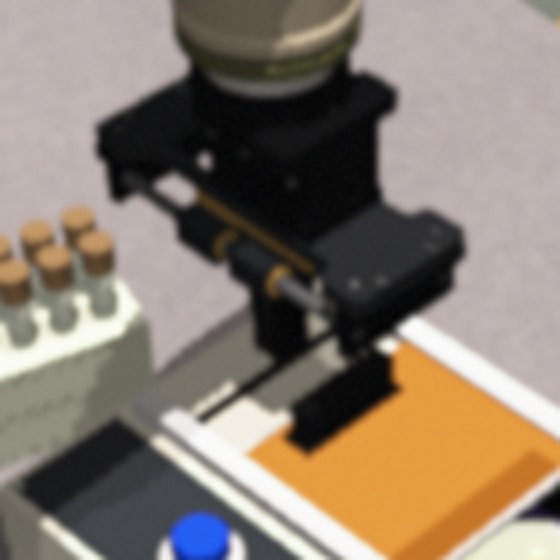

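>>> drive_tool:
  moves: "0 0 -0.003 0 1;0 0 -0.003 0 1;0 0 0 0 1"

```text
time: 7.72
ee_pos: [0.5568, 0.1435, 0.1034]
eef_rot: [-0.039, 0.706, 0.039, 0.706]
ft_force: [0.6, 0.6, -0.1]
width: 0.0005
```

>>> drive_tool:
  moves: "0 0 -0.003 0 1;0 0 -0.003 0 1;0 0 0 0 1"

```text
time: 8.1
ee_pos: [0.5568, 0.1435, 0.0975]
eef_rot: [-0.039, 0.706, 0.039, 0.706]
ft_force: [-0.1, -0.2, -0.2]
width: 0.0007
```

```bash
python3 v.py g3 220 130 360 270 4 side
```

```text
(no output)
```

View pics/g3.png

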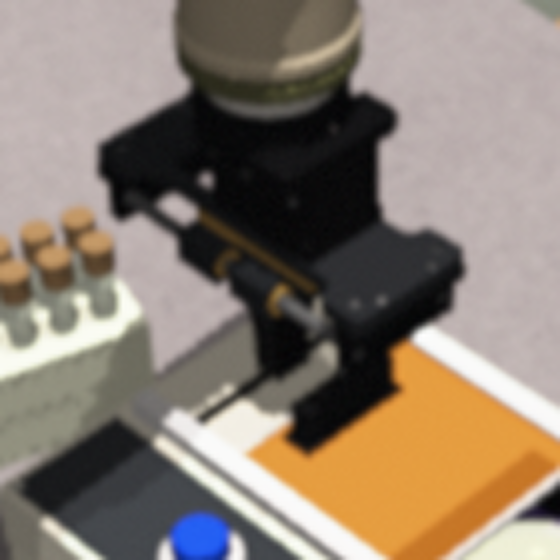

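The picture and the lack of contact agree: the tips are about 0.018 m above the TCP reading, so now about 0.116. That overlaps the bar well. I'll lower 3 mm and push along the box's −y.

>>> drive_tool:
  moves: "0 0 -0.003 0 1;0.0011 -0.01 0 0 1;0.0011 -0.01 0 0 1;0.0011 -0.01 0 0 1;0.0011 -0.01 0 0 1;0.0011 -0.01 0 0 1;0 0 0 0 1"

```text
time: 9.02
ee_pos: [0.5628, 0.0922, 0.0949]
eef_rot: [-0.039, 0.706, 0.038, 0.706]
ft_force: [-0.8, 0.3, -0.0]
width: 0.0007
```

```bash
python3 v.py g4 220 130 400 290 4 side
```

```text
(no output)
```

View pics/g4.png

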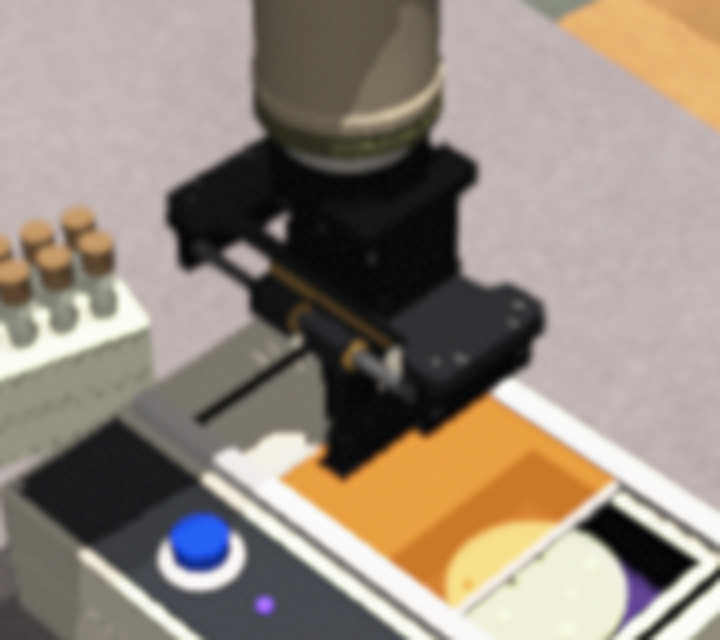

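The shield is moving with the finger: the bar is now near (340,450) and the plate covers part of the dish. I'll continue.

>>> drive_tool:
  moves: "0.0011 -0.01 0 0 1;0.0011 -0.01 0 0 1;0.0011 -0.01 0 0 1;0.0011 -0.01 0 0 1;0.0011 -0.01 0 0 1;0 0 0 0 1"

```text
time: 9.82
ee_pos: [0.5681, 0.0419, 0.0948]
eef_rot: [-0.039, 0.706, 0.038, 0.706]
ft_force: [0.4, 0.2, -0.3]
width: 0.0004
```

>>> drive_tool:
  moves: "0.0003 -0.003 0 0 1;0.0003 -0.003 0 0 1;0 0 0 0 1"

```text
time: 10.2
ee_pos: [0.5685, 0.0375, 0.0947]
eef_rot: [-0.039, 0.706, 0.039, 0.706]
ft_force: [0.8, 2.2, -0.1]
width: 0.0002
```

```bash
python3 v.py g5 220 150 400 310 4 side
```

```text
(no output)
```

View pics/g5.png

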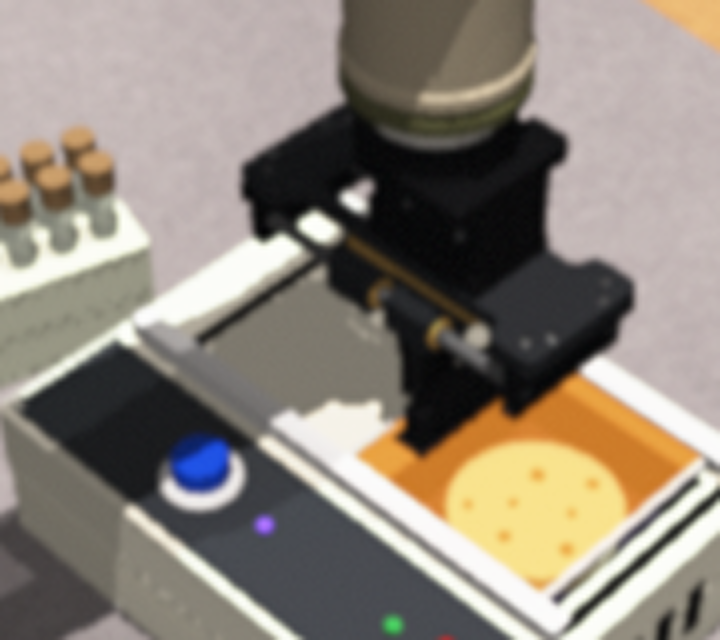

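The plate now covers the dish, with its front edge near the end of the rails at about (700,460). I'll press on to the stop.

>>> drive_tool:
  moves: "0.0003 -0.003 0 0 1;0.0003 -0.003 0 0 1;0 0 0 0 1"

```text
time: 10.62
ee_pos: [0.5693, 0.0311, 0.0948]
eef_rot: [-0.039, 0.706, 0.039, 0.706]
ft_force: [0.4, 1.4, 0.7]
width: 0.0003
```

>>> drive_tool:
  moves: "0.0003 -0.003 0 0 1;0.0003 -0.003 0 0 1;0 0 0 0 1"

```text
time: 11.0
ee_pos: [0.5699, 0.025, 0.0948]
eef_rot: [-0.039, 0.706, 0.039, 0.706]
ft_force: [0.2, 0.2, -0.7]
width: 0.0008
```

>>> drive_tool:
  moves: "0.0003 -0.003 0 0 1;0 0 0 0 1"

```text
time: 11.25
ee_pos: [0.5702, 0.0232, 0.0951]
eef_rot: [-0.039, 0.706, 0.04, 0.706]
ft_force: [-0.5, 4.0, 3.2]
width: 0.0003
```

>>> drive_tool:
  moves: "0.0003 -0.003 0 0 1;0 0 0 0 1"

```text
time: 11.5
ee_pos: [0.5705, 0.0223, 0.0953]
eef_rot: [-0.039, 0.706, 0.041, 0.706]
ft_force: [-3.1, 9.7, 6.7]
width: 0.0005
```

```bash
python3 v.py g6 220 150 420 310 4 side
```

```text
(no output)
```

View pics/g6.png

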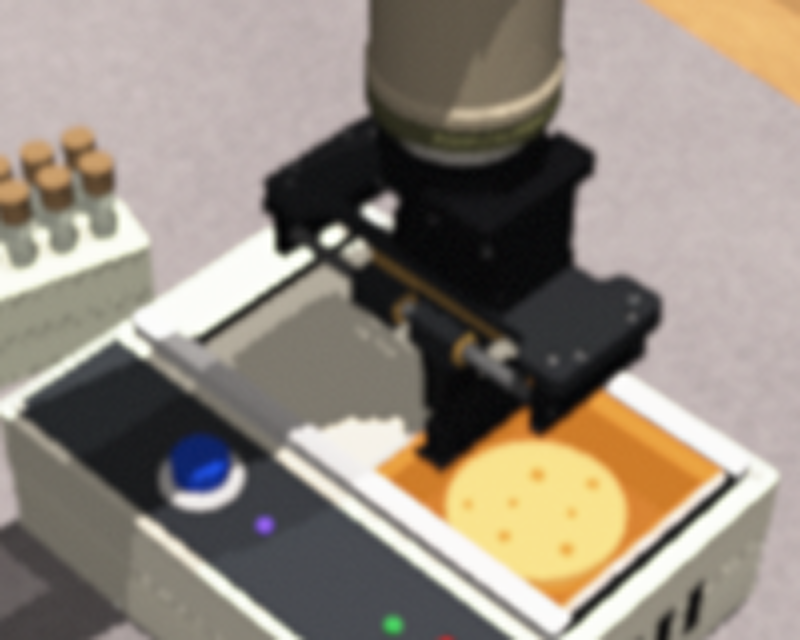

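The shield has hit its stop: the reaction is 9.7 N and motion has ceased. Next I'll back off, rise and hover over the button.

>>> drive_tool:
  moves: "-0.001 0.01 0 0 1;-0.001 0.01 0 0 1;0 0 0.03 0 1;0 0 0.03 0 1;-0.03 0.0065 0 0 1;-0.03 0.0065 0 0 1;-0.03 0.0065 0 0 1;-0.03 0.0065 0 0 1;0 0 0 0 1;0 0 0 0 1"

```text
time: 12.8
ee_pos: [0.4488, 0.0654, 0.1548]
eef_rot: [-0.039, 0.706, 0.039, 0.706]
ft_force: [0.4, 0.2, -0.5]
width: 0.0006
```

```bash
python3 v.py h1 180 130 380 280 4 side;python3 v.py h1t 225 180 415 335 4 top
```

```text
(no output)
```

View pics/h1.png

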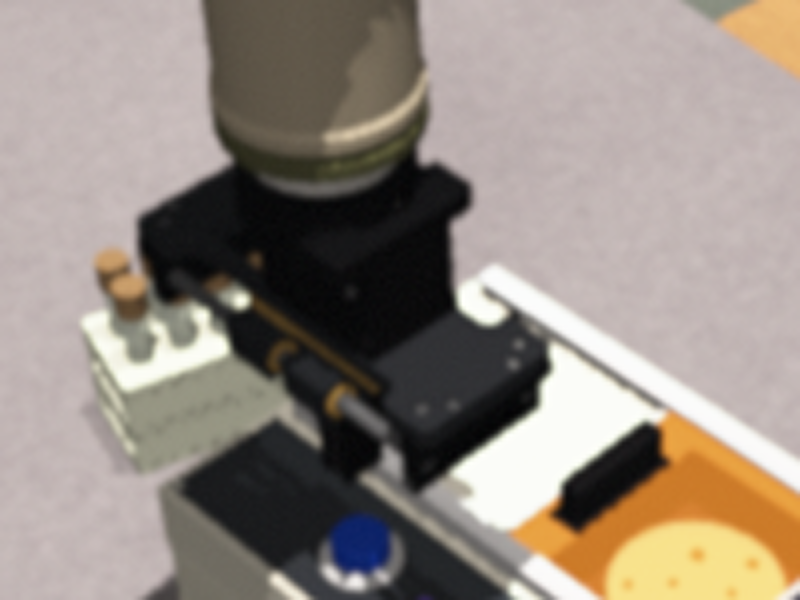

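View pics/h1t.png

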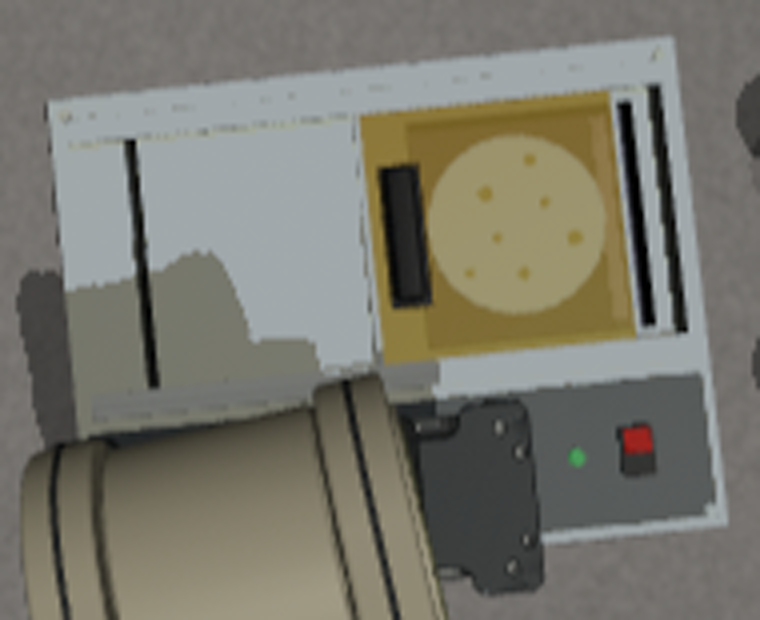

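```bash
python3 - <<'E'
from h import *
from bench import cams
t=cams.camera("top");T=t["color"]
C=np.array([.5322,.0316]);X=np.array([.9936,.1132]);Y=np.array([-.1132,.9936])
def bx(u,v,z):
    p=onz(t,u,v,z)[:2]-C;return np.array([p@X,p@Y]).round(4)
q=lambda u,v:(225+u/4-.5+.125,180+v/4-.5+.125)
g=blob(dark(T),(318,218,336,260));print(g[0],bx(*g[0],.128))
for n,u,v,z in(("plate R",623,210,.106),("plate L",370,240,.106),("plate TR",611,92,.106),("plate BR",637,335,.106),("well R(old)",645,215,.1),("gap R now",638,215,.1),("slot L",143,260,.1),("slot R",668,210,.1),("dish",516,224,.07)):
    print(n,bx(*q(u,v),z))
E
```

```text
[325.25968992 237.98449612] [ 0.0371 -0.0114]
plate R [ 0.0393 -0.1197]
plate L [0.0368 0.0044]
plate TR [ 0.0974 -0.12  ]
plate BR [-0.0219 -0.12  ]
well R(old) [ 0.0361 -0.1309]
gap R now [ 0.0365 -0.1275]
slot L [0.0384 0.1161]
slot R [ 0.0375 -0.1424]
dish [ 0.0398 -0.0698]
```

The top view shows the bar at box y −0.011 with a dark gap of uncovered well to the right. The shield is 18–19 mm open again. It was shut in the previous side view (bar at about −0.030), so the finger, pressing down on the foot with 6.7 N, dragged it back as I retreated. I'll push it shut again with the tip higher and then leave straight up.

>>> drive_tool:
  moves: "0.0295 -0.0025 0 0 1;0.0295 -0.0025 0 0 1;0.0295 -0.0025 0 0 1;0.0295 -0.0025 0 0 1;0 0 -0.02 0 1;0 0 -0.02 0 1;0 0 -0.014 0 1;0 0 0 0 1"

```text
time: 13.95
ee_pos: [0.5659, 0.0553, 0.0997]
eef_rot: [-0.039, 0.707, 0.039, 0.705]
ft_force: [-0.5, -0.0, 0.7]
width: 0.0007
```

>>> drive_tool:
  moves: "0.0008 -0.007 0 0 1;0.0008 -0.007 0 0 1;0.0008 -0.007 0 0 1;0.0006 -0.005 0 0 1;0.0005 -0.004 0 0 1;0 0 0 0 1"

```text
time: 14.7
ee_pos: [0.5699, 0.025, 0.1007]
eef_rot: [-0.039, 0.706, 0.039, 0.706]
ft_force: [-0.2, 0.2, -0.2]
width: 0.0005
```

>>> drive_tool:
  moves: "0.0003 -0.003 0 0 1;0.0002 -0.002 0 0 1;0 0 0 0 1"

```text
time: 15.08
ee_pos: [0.5702, 0.0218, 0.1006]
eef_rot: [-0.039, 0.706, 0.04, 0.706]
ft_force: [-1.7, 4.4, 0.7]
width: 0.0003
```

>>> drive_tool:
  moves: "0.0002 -0.002 0 0 1;0 0 0 0 1"

```text
time: 15.32
ee_pos: [0.5701, 0.0218, 0.1007]
eef_rot: [-0.039, 0.706, 0.041, 0.706]
ft_force: [-2.0, 11.8, 2.0]
width: 0.0004
```

>>> drive_tool:
  moves: "-0.0003 0.003 0 0 1;0 0 0.015 0 1;0 0 0.02 0 1;0 0 0.02 0 1;-0.03 0.01 0 0 1;-0.03 0.012 0 0 1;-0.03 0.012 0 0 1;-0.03 0.012 0 0 1;0 0 0 0 1;0 0 0 0 1"

```text
time: 16.58
ee_pos: [0.4512, 0.0669, 0.1566]
eef_rot: [-0.039, 0.706, 0.039, 0.707]
ft_force: [-0.0, -0.1, 0.2]
width: 0.0001
```

```bash
python3 v.py i1 180 130 380 280 4 side;python3 v.py i1t 225 180 415 335 4 top
python3 - <<'E'
from h import *
from bench import cams
t=cams.camera("top");T=t["color"]
C=np.array([.5322,.0316]);X=np.array([.9936,.1132]);Y=np.array([-.1132,.9936])
g=blob(dark(T),(323,215,346,262));p=onz(t,*g[0],.128)[:2]-C;print(g,p@X,p@Y)
E
```

```text
(array([333.87969925, 237.16165414]), array([329, 221,  12,  35, 266], dtype=int32), ((334.2991638183594, 237.791015625), (34.222511291503906, 9.144110679626465), 84.80557250976562)) 0.03701410361976589 -0.02787239134604681
```

View pics/i1.png

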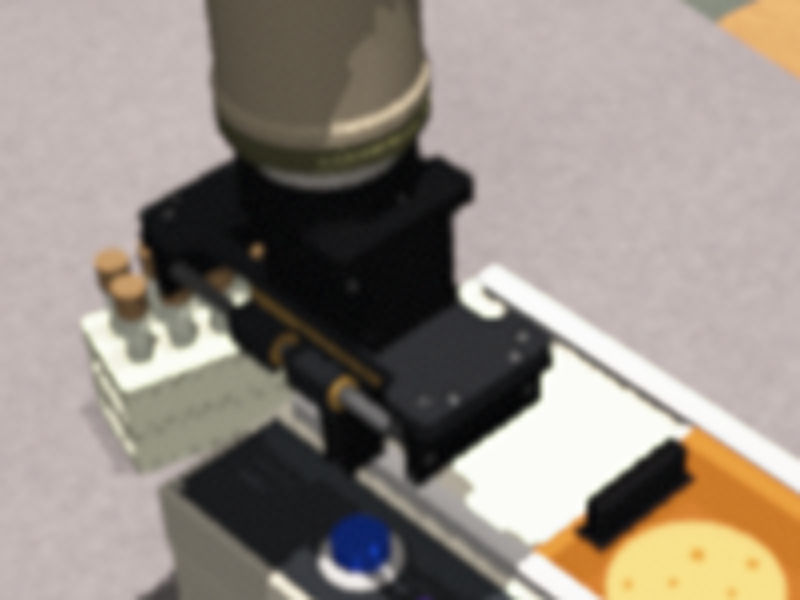

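View pics/i1t.png

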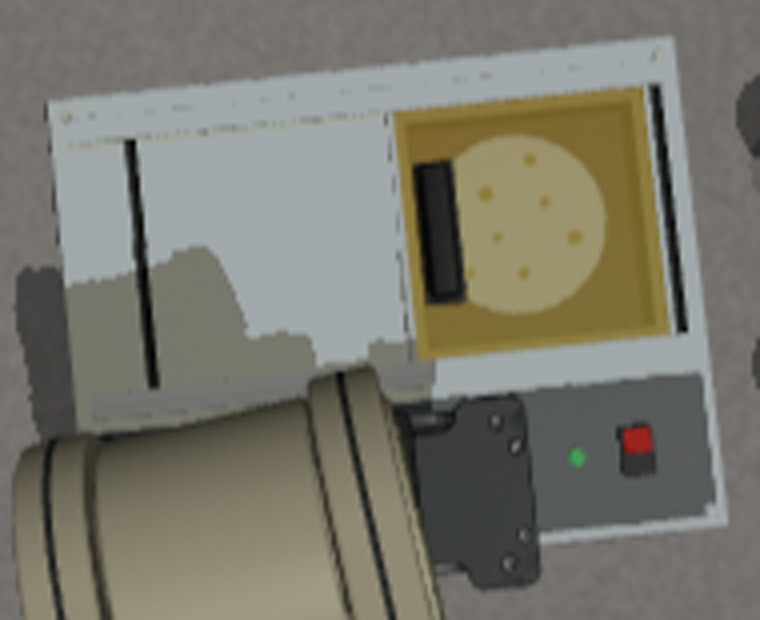

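The top view shows the plate covering the whole well with an even border. The bar is at box y −0.028 and there is no gap at the stop, so the shield is shut. Now I'll lower towards the button.

>>> drive_tool:
  moves: "-0.002 0 -0.015 0 1;0 0 -0.015 0 1;0 0 -0.01 0 1;0 0 0 0 1;0 0 0 0 1"

```text
time: 17.35
ee_pos: [0.4485, 0.0676, 0.116]
eef_rot: [-0.039, 0.706, 0.039, 0.706]
ft_force: [-0.6, -0.9, 0.4]
width: 0.0002
```

```bash
python3 v.py j1 210 190 330 300 5 side
python3 - <<'E'
from bench import cams,r
from h import *
c=cams.camera("side")
def pj(p):
    E=np.linalg.inv(c["extrinsics"]);q=E[:3,:3]@p+E[:3,3];return np.array([c["fx"]*q[0]/q[2]+c["cx"],c["fy"]*q[1]/q[2]+c["cy"]])
X=np.array([.9936,.1132,0]);Y=np.array([-.1132,.9936,0]);e=r.read_state()["ee_pos"];print(e)
for dz in(.01,.015,.02): print(dz,[((pj(e+[0,0,dz]+a*X+b*Y)-[210,190])*5).round() for a,b in((-.0095,-.0095),(.0095,-.0095),(-.0095,.0095))])
E
```

```text
[0.44867501 0.06764989 0.1162319 ]
0.01 [array([293., 378.]), array([331., 352.]), array([260., 352.])]
0.015 [array([293., 369.]), array([330., 343.]), array([259., 343.])]
0.02 [array([292., 360.]), array([329., 334.]), array([258., 334.])]
```

View pics/j1.png

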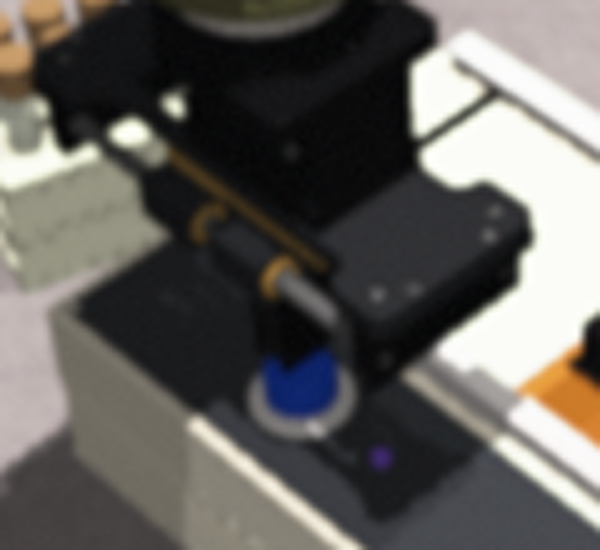

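The tip corner is at (288,368), right over the blue button at (300,385), about 12 mm up. I'll lower while watching the force.

>>> drive_tool:
  moves: "0 0 -0.004 0 1;0 0 -0.004 0 1;0 0 -0.002 0 1;0 0 0 0 1"

```text
time: 17.95
ee_pos: [0.4482, 0.0675, 0.1056]
eef_rot: [-0.039, 0.706, 0.039, 0.706]
ft_force: [0.4, -0.0, 0.6]
width: 0.0006
```

>>> drive_tool:
  moves: "0 0 -0.002 0 1;0 0 -0.002 0 1;0 0 0 0 1"

```text
time: 18.32
ee_pos: [0.4484, 0.0675, 0.1019]
eef_rot: [-0.039, 0.706, 0.039, 0.706]
ft_force: [-1.7, -0.3, 4.9]
width: 0.0001
```

>>> drive_tool:
  moves: "0 0 -0.002 0 1;0 0 -0.002 0 1;0 0 0 0 1"

```text
time: 18.7
ee_pos: [0.4485, 0.0676, 0.0981]
eef_rot: [-0.039, 0.706, 0.039, 0.706]
ft_force: [-2.9, -0.8, 6.8]
width: 0.0005
```

>>> drive_tool:
  moves: "0 0 -0.002 0 1;0 0 0 0 1"

```text
time: 18.95
ee_pos: [0.4485, 0.0676, 0.0968]
eef_rot: [-0.039, 0.706, 0.039, 0.706]
ft_force: [-6.3, -1.4, 17.0]
width: 0.0003
```

>>> drive_tool:
  moves: "0 0 -0.001 0 1;0 0 0 0 1"

```text
time: 19.2
ee_pos: [0.4486, 0.0676, 0.0967]
eef_rot: [-0.039, 0.706, 0.039, 0.706]
ft_force: [-10.8, -2.6, 27.2]
width: 0.0007
```

>>> drive_tool:
  moves: "0 0 0.0014 0 1;0 0 0 0 1;0 0 0 0 1"

```text
time: 19.58
ee_pos: [0.4485, 0.0676, 0.0969]
eef_rot: [-0.039, 0.706, 0.039, 0.706]
ft_force: [-4.2, -0.6, 11.3]
width: 0.0003
```

```bash
python3 v.py k1 210 190 350 310 5 side;python3 v.py k1t 225 180 415 335 4 top; python3 -c "
from bench import r
import time
for i in range(3): s=r.read_state();print(s['time'],s['ee_pos'],s['ft_force'])"
```

```text
19.675 [0.44851457 0.06756072 0.09688336] [-3.54156571 -1.20060982 11.45458621]
19.675 [0.44851457 0.06756072 0.09688336] [-3.54156571 -1.20060982 11.45458621]
19.675 [0.44851457 0.06756072 0.09688336] [-3.54156571 -1.20060982 11.45458621]
```

View pics/k1.png

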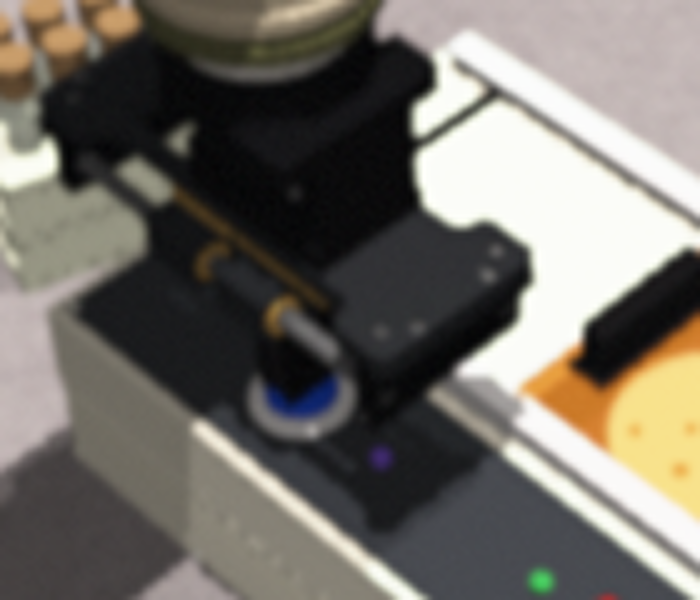

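View pics/k1t.png

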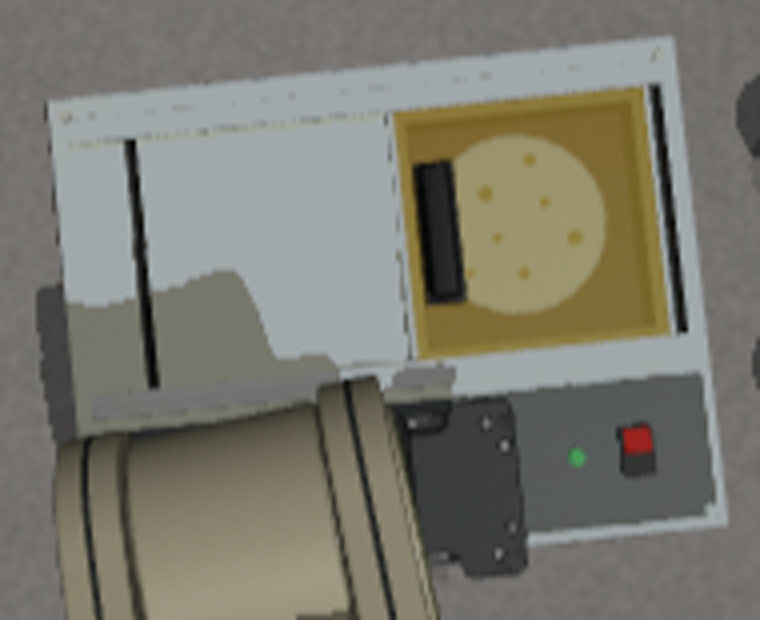

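>>> drive_tool:
  moves: "0 0 0 0 1;0 0 0 0 1;0 0 0 0 1;0 0 0 0 1"

```text
time: 20.18
ee_pos: [0.4485, 0.0676, 0.0969]
eef_rot: [-0.039, 0.706, 0.039, 0.706]
ft_force: [-3.9, -1.2, 11.4]
width: 0.0007
```

The push is steady at 11.4 N against the stop and the shield is shut, so I'm handing in.

```bash
python3 -c "
from bench import ticket,r
print(ticket.close_job());s=r.read_state();print(s['time'],s['ft_force'],s['ee_pos'])"
```

```text
the job is handed in; nothing more can be done
None
the job is handed in; nothing more can be done
```

I pushed the amber shield fully shut, then pressed the blue button to its stop, and handed in at about 20 s while still holding it down.

**Last checks**
- **Shield:** the top view shows the plate covering the whole well with no gap. The grip bar measured box y −0.028, against −0.030 nominal. It stopped firmly at about 12 N.
- **Button:** it went down about 8 mm to a hard stop, with a steady 11.4 N vertical push and about 4 N sideways.
- **Dish and bystanders:** the dish looks unmoved in the top view. I never touched the rack or the bottles, but I did not measure them again at the end.

**What went wrong or disagreed**
- **Missed pinch:** my first pinch closed above the bar. The fingertips stood about 14–18 mm above the reported TCP, not 11 mm below it, so I pushed the bar with closed fingers instead.
- **Shield dragged open:** when I backed off after the first closing, the finger pulled the shield about 18 mm open. I saw this before touching the button, closed it again and left straight up.
- **Over-push:** the push peaked at 27 N for about a quarter of a second, because I sent the last downward steps without checking the force between them. I then eased it to 11.4 N.
- **Lamp:** I could not confirm it was lit in the pictures. I inferred it from the button's travel and the hard stop.

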